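# Close the clay tubs and put the bird under the drying lamp

## Robot

A 6-joint arm with a two-finger parallel gripper is mounted at the origin on the work surface. World frame = base frame: x ahead of the robot, y to its left, z up, the work surface at z = 0. Lengths are in m, angles in rad, forces in N, time in s.
With the tool pointing down it reaches from about 0.35 to 0.775 m from the base axis. Payload 5.5 kg.
Tool frame: the origin (TCP) lies between the finger pads; the fingertips stand 8 mm ahead of it and the grasp point (between the pads) lies 11 mm behind it; z points along the fingers, y is the line along which they close (so a half turn about z gives the same grasp; the last joint's range is limited). The gripper opens to 85 mm and grips with 20 to 120 N. Pads are 22 mm wide; open, the fingers measure 114 mm over their backs; the gripper's body (76 mm by 85 mm) begins 54 mm behind the grasp point. The pads swing forward as they close: fully open they stand 13 mm farther back than shut.
Start: joints at [-1.256, 0.313, 0.046, 1.304, 0, 1.431], TCP at [0.253, -0.517, 0.239] pointing down, gripper open.
Joint ranges: [-2.76, 2.76], [-0.86, 1.69], [-1.03, 1.26], [-2.2, 2.34], [-1.47, 1.5], [-3.14, 3.14]. Speed limits (rad/s): [2.57, 2.57, 3.14, 3.14, 3.14, 3.14].

## Interface

Orientations are given as a unit quaternion [w, x, y, z].
In Python, from workcell import env gives the robot as it stands.
- The arm moves only by the tool move_arm, never from a script. Its argument "moves" is one flat list of numbers, 5 for each row, row after row: the shift along the world's x, y, z in m, then the turn about the world's z in rad, then the finger opening in m, from 0 to 0.0854. A call has 1 to 12 rows; each row is the pose to reach, as a shift and turn from the pose commanded when the call began; what a row does not reach only later rows make up. A row lasts 1/12 s, in which the tool goes at most 41.7 mm and 7.16 degrees, less where a joint would pass 70% of its speed; a pose out of reach is approached as far as the arm can. A call with a gripper value outside its range is refused whole. The fingers move at their own pace and stop on an object; "newtons" is the grip in N (left out, the last holds). Time passes only in rows, so rows that repeat a pose let the fingers close. It gives the time, the measured TCP pose, the force, the opening and the grip force at its end, in the units of the state.
- env.get_state(): the state, without advancing time (a new reading comes with each control period).
- env.read_camera(name): name is "scene" or "top" or "wrist"; returns a dict with "pixels" (480x640x3 uint8, red, green, blue), "camera_matrix" (3x3 intrinsics, pixels), "distortion" ([k1, k2, p1, p2, k3] as OpenCV has them; the pictures are not rectified), "rvec" (rotation vector, rad) and "tvec" (3), from world to camera coordinates, as OpenCV has them. Camera axes: x right, y down, z forward; pixel columns grow to the right and rows downward; lengths in m; the calibration is good to about 2 mm. A picture is of the moment at which its call begins. There is no depth.
- env.hand_in(): hands the job in; it is judged then, once.
The state is a dict: "clock": time; "joint_pos": joint angles; "qvel": joint speeds; "tau": joint torques, N m; "tcp_pos": TCP position; "orientation": TCP orientation; "wrist_force": force on the tool from outside, world axes, zero at the start; "ft_torque": the same for the moment, N m; "finger_gap": finger opening in m; "grip_force": force on a finger pad.
Only numpy, scipy, OpenCV 4.12 (cv2) and the standard library are available. Lean on these libraries where they do the work, as an engineer would, in place of code of your own. Each camera call takes 0.05 s, during which the arm holds its last target. There are 200 camera calls.

## Task

Set the clay bird to dry without the spare clay going hard: first slide the lamp's dimmer right down to off, then put a lid on every open clay tub, seated all round and level. Next lift the wheel's red sprung plunger, turn the wheel until the bird stands right by the orange drying lamp, and let the plunger drop fully home in the notch there; last of all, slide the dimmer up until its grip is level with the red mark. The bird is soft, so nothing may touch it; do not tip a tub over, and leave the yellow figure and the wooden spoon where they are.

Things in the scene. Friction and masses are not known exactly. Their poses are not given: they have to be found in the camera images.
- stand: Fixed base of the modelling wheel: dark 270 mm disc with an aluminium notched ring (198 to 250 mm diameter, top at 28 mm) round the wheel. The ring has 9 notches 40 degrees apart, 12 mm wide. Origin: centre of the underside, on the wheel's axis; z up.
- wheel (a joint): Turn of the plywood wheel (194 mm diameter, top 43 mm above the table) about the vertical axis through the stand's origin, rad, anticlockwise from above is positive; stops at -1.9 and 1.9. Turns only while the plunger is lifted. It carries the bird, and across from it the plunger.
- plunger (a joint): Lift of the sprung plunger, m: 0 is fully home in a notch; its 8 mm pin clears the ring from 0.011 up; end stop 0.018. Resting on the ring between notches it reads about 0.010. The spring pushes down with 6 to 10 N.
- plunger_grip (a point): Point to grip on the plunger's red round knob (28 mm diameter, 34 mm tall): on its axis, 14 mm below its top, 82 mm above the table when home. It travels with the wheel, 112 mm from the wheel's axis, exactly across from the bird, and rises with the plunger.
- bird: Small grey clay bird, 56 mm wide and 82 mm tall, still soft, stuck on the wheel 55 mm from the axis (its top is 125 mm above the table). Origin: centre of its underside; x points outwards from the wheel's axis (beak side).
- lamp: Drying lamp: a column with an orange tube in a steel cage on a black foot, 72 mm diameter, 166 mm tall, fixed beside the wheel 215 mm from its axis, in line with one of the wheel's notch positions. Origin: centre of its underside. It stands in one of three places round the wheel.
- waterpot: Green glass water pot, 66 mm diameter, 75 mm tall, fixed beside the wheel in another of the three places. Origin: centre of its underside.
- stickpot: Terracotta pot with sticks, 62 mm diameter, 100 mm tall over the sticks, fixed beside the wheel in the third place. Origin: centre of its underside.
- dimmer: Fixed grey box of the lamp's dimmer, 80 x 180 x 30 mm. Origin: centre of its underside; the slide track runs along its y axis on the top face.
- fader (a joint): Travel of the dimmer's slide grip along the box's y axis, m: 0 (lamp off, at the box's -y end) to 0.12 (full; the end with the small green light, where the white scale lines grow longest). Friction 1.5 N; it stays where it is left.
- fader_top (a point): Top centre of the black slide grip (28 mm across the track, 20 mm along it, 36 mm tall above the box, with a white line across its top); 67 mm above the table.
- mark: Red pointer, 12 x 6 x 5 mm, fixed on top of the dimmer box beside the track, on the side of the box's +x. The grip is at the mark when its white line is level with the pointer along the track. Origin: middle of the pointer's edge nearest the track; y along the track.
- tub1: Open round white plastic tub with a lump of modelling clay in it; 68 mm outer diameter, 60 mm inner diameter, 55 mm tall; loose, 0.3 kg. Origin: centre of its underside; z up through the mouth. Present in some starts only (2 to 4 tubs are).
- tub2: Open round white plastic tub with a lump of modelling clay in it; 68 mm outer diameter, 60 mm inner diameter, 55 mm tall; loose, 0.3 kg. Origin: centre of its underside; z up through the mouth. Present in some starts only (2 to 4 tubs are).
- tub3: Open round white plastic tub with a lump of modelling clay in it; 68 mm outer diameter, 60 mm inner diameter, 55 mm tall; loose, 0.3 kg. Origin: centre of its underside; z up through the mouth. Present in some starts only (2 to 4 tubs are).
- tub4: Open round white plastic tub with a lump of modelling clay in it; 68 mm outer diameter, 60 mm inner diameter, 55 mm tall; loose, 0.3 kg. Origin: centre of its underside; z up through the mouth. Present in some starts only (2 to 4 tubs are).
- lid1: Blue plastic lid, one of four alike that fit every tub: 80 mm disc, 5 mm thick, a boss under it (52 mm diameter, 6 mm deep), a white upright round grip on top (22 mm diameter, 26 mm tall). Origin: centre of the boss's underside; disc top 11 mm, grip top 37 mm above it; seated, it is 49 mm above the tub's origin. Starts right way up on the table.
- lid2: Blue plastic lid, one of four alike that fit every tub: 80 mm disc, 5 mm thick, a boss under it (52 mm diameter, 6 mm deep), a white upright round grip on top (22 mm diameter, 26 mm tall). Origin: centre of the boss's underside; disc top 11 mm, grip top 37 mm above it; seated, it is 49 mm above the tub's origin. Starts right way up on the table.
- lid3: Blue plastic lid, one of four alike that fit every tub: 80 mm disc, 5 mm thick, a boss under it (52 mm diameter, 6 mm deep), a white upright round grip on top (22 mm diameter, 26 mm tall). Origin: centre of the boss's underside; disc top 11 mm, grip top 37 mm above it; seated, it is 49 mm above the tub's origin. Starts right way up on the table.
- lid4: Blue plastic lid, one of four alike that fit every tub: 80 mm disc, 5 mm thick, a boss under it (52 mm diameter, 6 mm deep), a white upright round grip on top (22 mm diameter, 26 mm tall). Origin: centre of the boss's underside; disc top 11 mm, grip top 37 mm above it; seated, it is 49 mm above the tub's origin. Starts right way up on the table.
- figure: Bystander: finished yellow figure with a brown head, 64 mm diameter foot, 105 mm tall, loose. Origin: centre of its underside.
- spoon: Bystander: wooden spoon, 240 mm long, lying loose. Origin: under its middle; x towards the bowl.
There are look-alikes about, which are no part of the job. Leave any green or pink look-alike of the lid1 alone. Leave any pink look-alike of the lid4 alone.

How it is judged:
On the way, in this order (a step that is already met when the one before it is completed fails the run):
1. the dimmer is slid right down to off (value of joint fader below 0.006 m), for 0.2 s.
2. every tub has a lid seated level on it (angle between each of tub1, tub2, tub3, tub4's own z axis and vertical below 0.06 rad and ((horizontal distance between lid1 and tub1 below 0.007 m and z of lid1 in the frame of tub1 between 0.046 and 0.052 m and angle between lid1's own z axis and vertical below 0.06 rad) or (horizontal distance between lid2 and tub1 below 0.007 m and z of lid2 in the frame of tub1 between 0.046 and 0.052 m and angle between lid2's own z axis and vertical below 0.06 rad) or (horizontal distance between lid3 and tub1 below 0.007 m and z of lid3 in the frame of tub1 between 0.046 and 0.052 m and angle between lid3's own z axis and vertical below 0.06 rad) or (horizontal distance between lid4 and tub1 below 0.007 m and z of lid4 in the frame of tub1 between 0.046 and 0.052 m and angle between lid4's own z axis and vertical below 0.06 rad)) and ((horizontal distance between lid1 and tub2 below 0.007 m and z of lid1 in the frame of tub2 between 0.046 and 0.052 m and angle between lid1's own z axis and vertical below 0.06 rad) or (horizontal distance between lid2 and tub2 below 0.007 m and z of lid2 in the frame of tub2 between 0.046 and 0.052 m and angle between lid2's own z axis and vertical below 0.06 rad) or (horizontal distance between lid3 and tub2 below 0.007 m and z of lid3 in the frame of tub2 between 0.046 and 0.052 m and angle between lid3's own z axis and vertical below 0.06 rad) or (horizontal distance between lid4 and tub2 below 0.007 m and z of lid4 in the frame of tub2 between 0.046 and 0.052 m and angle between lid4's own z axis and vertical below 0.06 rad)) and ((horizontal distance between lid1 and tub3 below 0.007 m and z of lid1 in the frame of tub3 between 0.046 and 0.052 m and angle between lid1's own z axis and vertical below 0.06 rad) or (horizontal distance between lid2 and tub3 below 0.007 m and z of lid2 in the frame of tub3 between 0.046 and 0.052 m and angle between lid2's own z axis and vertical below 0.06 rad) or (horizontal distance between lid3 and tub3 below 0.007 m and z of lid3 in the frame of tub3 between 0.046 and 0.052 m and angle between lid3's own z axis and vertical below 0.06 rad) or (horizontal distance between lid4 and tub3 below 0.007 m and z of lid4 in the frame of tub3 between 0.046 and 0.052 m and angle between lid4's own z axis and vertical below 0.06 rad)) and ((horizontal distance between lid1 and tub4 below 0.007 m and z of lid1 in the frame of tub4 between 0.046 and 0.052 m and angle between lid1's own z axis and vertical below 0.06 rad) or (horizontal distance between lid2 and tub4 below 0.007 m and z of lid2 in the frame of tub4 between 0.046 and 0.052 m and angle between lid2's own z axis and vertical below 0.06 rad) or (horizontal distance between lid3 and tub4 below 0.007 m and z of lid3 in the frame of tub4 between 0.046 and 0.052 m and angle between lid3's own z axis and vertical below 0.06 rad) or (horizontal distance between lid4 and tub4 below 0.007 m and z of lid4 in the frame of tub4 between 0.046 and 0.052 m and angle between lid4's own z axis and vertical below 0.06 rad))), for 0.2 s.
3. the bird stands in line with the lamp and the plunger is home in the notch (horizontal distance between bird and lamp below 0.168 m and value of joint plunger below 0.003 m), for 0.2 s.
4. the dimmer's grip is level with the red mark (y of fader_top in the frame of mark between -0.006 and 0.006 m), for 0.2 s.
At the end, for the whole second after the job is handed in: Every tub upright with a lid on it, centred within 7 mm, within 3 mm of its seated height and level within 0.06 rad; the bird at the notch in line with the lamp (under 168 mm from it), plunger within 3 mm of home; the slide grip within 6 mm of the red mark; all at rest (all of step 2 and all of step 3 and all of step 4 and linear speed of each of tub1, tub2, tub3, tub4, lid1, lid2, lid3, lid4 below 0.02 m/s and velocity of joint wheel between -0.05 and 0.05 rad/s); the robot touches nothing.
It fails at once if the soft bird is touched (contact force between bird and anything else above 0.5 N).
It fails at once if a tub is tipped over (angle between any of tub1, tub2, tub3, tub4's own z axis and vertical above 0.7 rad).
It fails at once if the figure or the spoon is shifted (distance of any of figure, spoon from where it was at the start of the episode above 0.04 m).
Of tub1, tub2, tub3, tub4 only 2 to 4 are there at a start; the rules pass over those that are not, and their reading is None.
At some moment in a run one of lid1, lid2, lid3, lid4 may be knocked a few centimetres aside while the robot is not near it.
Once in a run the grip may slacken for a moment while it holds something.
It also fails if it takes over 210 s, if anything falls off the work surface, if the arm or the gripper's body presses on something with over 40 N, if the wrist force passes 120 N, or if a joint passes its speed limit or range.

## Working session

There is one attempt and no reset: what is moved stays moved. The work goes in short steps, Python scripts to look and compute and a tool call to move; the robot and the scene stay as the last step left them, time stands still between calls to the robot, and variables do not carry over. Pictures are saved under pics/ and viewed, at most 14 in all, crops included, and the job is handed in when it is done.

Besides the shell and the picture viewer there is one more tool, called after "Emit:" in YAML: its name, and indented under it one key for each argument. move_arm: Moves the arm, as the interface text tells. Its arguments: {"type":"object","properties":{"moves":{"type":"array"},"newtons":{"type":"number"}},"required":["moves"]}

```bash
mkdir -p pics
cat > h.py <<'E'
import numpy as np, cv2
from workcell import env
def cam(n):
    c=env.read_camera(n); c={k:np.array(v) for k,v in c.items()}; c['bgr']=cv2.cvtColor(c['pixels'].astype(np.uint8),cv2.COLOR_RGB2BGR); return c
def ray(c,uv,z):
    uv=np.array(uv,float).reshape(-1,1,2)
    n=cv2.undistortPoints(uv,c['camera_matrix'],c['distortion']).reshape(-1,2)
    R=cv2.Rodrigues(c['rvec'])[0]; o=-R.T@c['tvec'].reshape(3)
    d=np.c_[n,np.ones(len(n))]@R
    return o+d*((z-o[2])/d[:,2])[:,None]
def proj(c,p): return cv2.projectPoints(np.array(p,float).reshape(-1,3),c['rvec'],c['tvec'],c['camera_matrix'],c['distortion'])[0].reshape(-1,2)
E
python3 - <<'E'
from h import *
for n in('top','scene'):
    c=cam(n); cv2.imwrite(f'pics/{n}0.png',c['bgr']); 
    R=cv2.Rodrigues(c['rvec'])[0]; print(n,-R.T@c['tvec'].reshape(3),R[2])
print(env.get_state())
E
```

```text
top [0.50237848 0.04224453 1.32298833] [ 0.09000501 -0.01911774 -0.99575781]
scene [1.36531291 0.3518286  1.46740196] [-0.46522836 -0.1852855  -0.8655818 ]
{'clock': 0.1, 'joint_pos': array([-1.25557372e+00,  3.13933224e-01,  4.50855581e-02,  1.30360611e+00,
       -4.66749239e-06,  1.43118184e+00]), 'qvel': array([-3.97244466e-04, -1.01740849e-03,  1.37775300e-03, -1.95875945e-05,
       -8.50298772e-04, -1.09607475e-04]), 'tau': array([ 1.66982289e-03, -4.81727600e+01,  2.99242973e+01,  1.27798843e-02,
       -2.08965621e-04,  1.08927020e-05]), 'tcp_pos': array([ 0.25244898, -0.51611939,  0.23849065]), 'orientation': array([-8.25325121e-04,  9.74251328e-01,  2.25463219e-01, -7.49964729e-05]), 'wrist_force': array([-0.9167264 , -0.59152157,  0.17424646]), 'ft_torque': array([-0.00559429,  0.03855132,  0.04460348]), 'grip_force': 0.0, 'finger_gap': 0.08568966018216598}
```

View pics/top0.png

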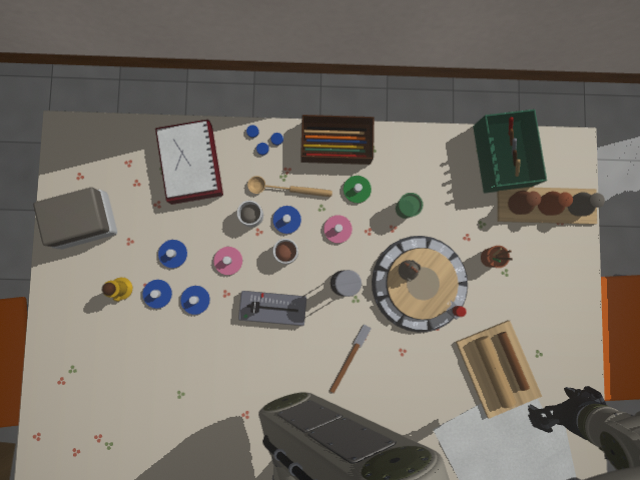

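View pics/scene0.png

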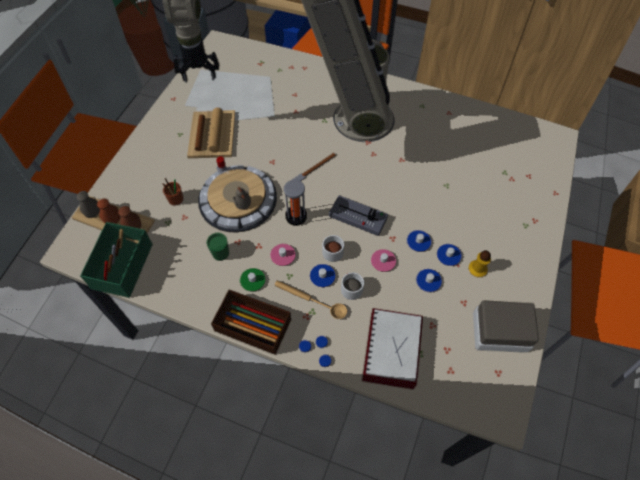

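Top view: the tubs are at (250,213) and (286,251). The blue lids are at (287,220), (172,254), (157,294) and (195,300). The dimmer is at (273,308), the lamp at (346,284), the wheel at (420,283), the plunger knob at (460,311) and the bird at about (410,270). The spoon is at (290,188) and the figure at (118,289).

```bash
cat >> h.py <<'E'
def blobs(mask,amin=20):
    n,l,s,ce=cv2.connectedComponentsWithStats(mask.astype(np.uint8)); return [(ce[i],s[i]) for i in range(1,n) if s[i,4]>=amin]
def lids(c,z=0.011):
    hsv=cv2.cvtColor(c['bgr'],cv2.COLOR_BGR2HSV); m=cv2.inRange(hsv,(105,120,60),(125,255,255))
    m=cv2.morphologyEx(m,cv2.MORPH_CLOSE,np.ones((9,9)))
    out=[]
    for k in cv2.findContours(m,cv2.RETR_EXTERNAL,cv2.CHAIN_APPROX_NONE)[0]:
        if cv2.contourArea(k)<350: continue
        e=cv2.fitEllipse(k); out.append((ray(c,e[0],z)[0],e[0],e[1]))
    return out
E
python3 - <<'E'
from h import *
np.set_printoptions(precision=4,suppress=True)
C={n:cam(n) for n in('top','scene')}
tiles=[]
for n,b in(('top',[(225,280,90,56),(365,225,110,110),(225,190,90,90)]),('scene',[(315,185,90,56),(190,145,110,110),(305,220,90,90)])):
    c=C[n]
    print(n)
    for p in lids(c): print(' lid',*p)
    hsv=cv2.cvtColor(c['bgr'],cv2.COLOR_BGR2HSV)
    red=cv2.inRange(hsv,(0,170,90),(6,255,255))|cv2.inRange(hsv,(174,170,90),(180,255,255))
    for ce,s in blobs(red,5): print(' red',ce,s,ray(c,ce,.035)[0][:2],ray(c,ce,.085)[0][:2])
    for x,y,w,h in b:
        tiles.append(cv2.resize(c['bgr'][y:y+h,x:x+w],(264,264 if w==h else 164),interpolation=cv2.INTER_CUBIC))
pad=lambda t:cv2.copyMakeBorder(t,0,264-t.shape[0],0,0,cv2.BORDER_CONSTANT)
cv2.imwrite('pics/crops.png',np.vstack([np.hstack([pad(t) for t in tiles[:3]]),np.hstack([pad(t) for t in tiles[3:]])]))
E
```

```text
top
 lid [0.4484 0.3381 0.011 ] (194.6704559326172, 299.4873046875) (26.965856552124023, 27.91384506225586)
 lid [0.4623 0.4426 0.011 ] (156.6799774169922, 293.4457702636719) (26.90912437438965, 27.942241668701172)
 lid [0.5737 0.4059 0.011 ] (172.2667694091797, 253.32235717773438) (26.540950775146484, 27.658973693847656)
 lid [0.6781 0.093  0.011 ] (286.4242248535156, 219.14828491210938) (26.36574935913086, 26.48746681213379)
 red [511.4 118.2] [511 117   2   3   5] [ 0.9811 -0.5358] [ 0.9625 -0.5133]
 red [331.3977 154.7159] [307 153  49   4  88] [ 0.8597 -0.0278] [ 0.8459 -0.0251]
 red [460.4746 311.0678] [457 307   8   9  59] [ 0.4359 -0.3893] [ 0.4385 -0.3725]
scene
 lid [0.5746 0.4076 0.011 ] (428.8286437988281, 279.79071044921875) (21.305347442626953, 24.13546371459961)
 lid [0.6792 0.094  0.011 ] (322.3416748046875, 275.2308044433594) (21.238704681396484, 24.20025634765625)
 lid [0.4644 0.4433 0.011 ] (448.607177734375, 254.4412841796875) (19.619535446166992, 24.18122673034668)
 red [219.4848 159.303 ] [217 156   6   9  33] [ 0.3983 -0.4018] [ 0.432  -0.3755]
 red [262.2424 313.6818] [241 306  42  16  66] [ 0.8727 -0.0205] [ 0.8899 -0.0075]
```

View pics/crops.png

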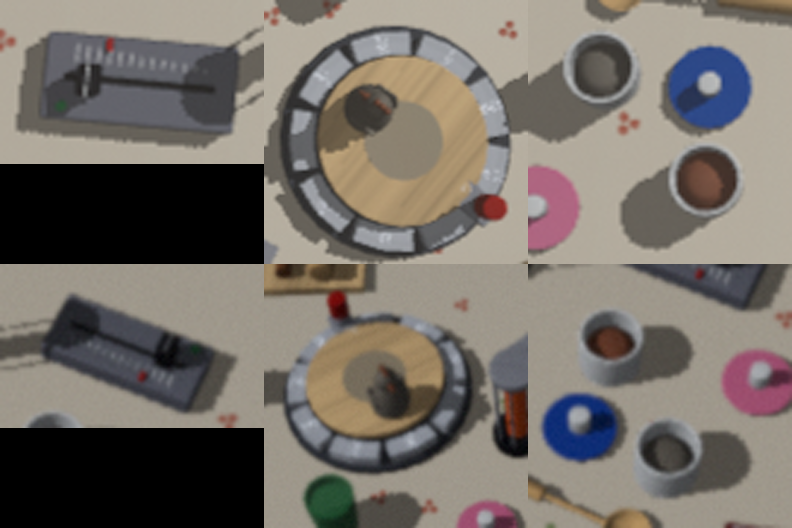

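Run:
```python
from h import *
np.set_printoptions(precision=4,suppress=True)
C={n:cam(n) for n in('top','scene')}
def pr(l,n,uv,z): print(l,n,ray(C[n],uv,z)[0][:2])
pr('tubA','top',(249.5,213.9),.055);pr('tubA','scene',(352.7,284.1),.055)
pr('tubB','top',(285.7,251.4),.055);pr('tubB','scene',(333,246.2),.055)
pr('grip','top',(255,305.6),.067);pr('mark','top',(262.5,295),.033)
pr('trackR','top',(297.3,310.7),.031)
pr('grip','scene',(315+172*.341,185+82*.341-0),.067);pr('mark','scene',(315+143*.341,185+112*.341),.033);pr('trackR','scene',(315+75*.341,185+60*.341),.031)
for n,roi in(('top',(360,220,120,125)),('scene',(190,150,95,85))):
    c=C[n];hsv=cv2.cvtColor(c['bgr'],cv2.COLOR_BGR2HSV)
    m=cv2.inRange(hsv,(8,70,80),(25,255,255)); k=np.zeros_like(m);x,y,w,h=roi;k[y:y+h,x:x+w]=255;m&=k
    ks=max(cv2.findContours(m,0,1)[0],key=cv2.contourArea); e=cv2.fitEllipse(cv2.convexHull(ks)); print('ply',e);pr('wheel',n,e[0],.043)
    red=cv2.inRange(hsv,(0,150,70),(8,255,255))|cv2.inRange(hsv,(174,150,70),(180,255,255)); red&=k
    for ce,s in blobs(red,20): print('knob',ce,s); pr('knob',n,ce,.082)
    # lamp: orange and grey top
    m=cv2.inRange(hsv,(4,150,80),(16,255,255)); 
    for ce,s in blobs(m,15):print('orange',ce,s)
pr('lamptop','top',(347.5,283.5),.166); pr('lamptop','scene',(294.5,187),.166)
pr('birdtop','top',(365+(375-264)*.4167,225+105*.4167),.1);pr('birdtop','scene',(190+(388-264)*.4167,145+(385-264)*.4167),.09)
```

```text
tubA top [0.6837 0.1916]
tubA scene [0.6947 0.1966]
tubB top [0.5846 0.0906]
tubB scene [0.5941 0.0962]
grip top [0.4386 0.1666]
mark top [0.4658 0.1507]
trackR top [0.4258 0.0551]
grip scene [0.4389 0.1765]
mark scene [0.4657 0.1548]
trackR scene [0.4267 0.0608]
ply ((421.885498046875, 283.26373291015625), (69.76187896728516, 71.23976135253906), 148.5925750732422)
wheel top [ 0.5086 -0.2813]
knob [460.2329 311.1096] [456 307  10   9  73]
knob top [ 0.4382 -0.3729]
orange [334.0394 136.8916] [305 135  60   5 203]
orange [620.921  336.5613] [ 601  275   39  126 4595]
orange [ 11.2717 357.3172] [   0  297   27  130 2967]
ply ((235.71568298339844, 192.80929565429688), (46.87329864501953, 57.89775085449219), 72.52812957763672)
wheel scene [ 0.5129 -0.2804]
knob [219.6383 159.8298] [217 156   7  11  47]
knob scene [ 0.4319 -0.3756]
orange [366.8472   9.6759] [359   0  14  26 216]
orange [386.1162  16.5859] [382   0   9  35 198]
orange [308.2134  43.866 ] [293  29  29  27 403]
orange [384.4138  45.1724] [382  42   6   7  29]
orange [ 90.9671 153.671 ] [  40  116   95   77 1763]
orange [198.0217 130.9348] [196 116   5  31  46]
orange [ 60.3647 149.8471] [ 49 140  20  18  85]
orange [ 59.1667 164.5556] [ 55 156  10  18  54]
orange [ 50.9615 164.8846] [ 47 161   8   9  26]
orange [ 51.5641 175.359 ] [ 46 170  10  13  39]
orange [293.5    207.6667] [291 199   6  18  72]
orange [101.2449 208.8776] [ 97 200   8  22  98]
orange [613.4562 295.3965] [ 574  242   66  108 4787]
orange [577.7568 313.5946] [574 309  11  11  37]
orange [577.1667 322.9167] [574 318   9  12  24]
orange [254.7389 328.8556] [232 320  46  19 180]
orange [581.     326.2143] [577 320   8  12  28]
orange [580.4667 333.7333] [573 332  16   5  30]
lamptop top [ 0.5028 -0.0672]
lamptop scene [ 0.5019 -0.0667]
birdtop top [ 0.5453 -0.2389]
birdtop scene [ 0.5435 -0.237 ]
```

Emit:
move_arm:
  moves: [0.016, 0.035, 0, 0.12, 0.085, 0.032, 0.07, 0, 0.24, 0.085, 0.048, 0.105, 0, 0.36, 0.085, 0.064, 0.14, 0, 0.48, 0.085, 0.08, 0.175, 0, 0.6, 0.06, 0.096, 0.21, 0, 0.72, 0.05, 0.112, 0.245, 0, 0.84, 0.04, 0.128, 0.28, 0, 0.96, 0.04, 0.144, 0.315, 0, 1.08, 0.04, 0.16, 0.35, 0, 1.2, 0.04, 0.17, 0.385, 0, 1.32, 0.04, 0.175, 0.42, 0, 1.44, 0.04]

```text
clock: 1.3
tcp_pos: [0.4285, -0.0949, 0.2394]
orientation: [0.001, 0.581, 0.814, 0.0]
wrist_force: [0.6, -0.5, -0.7]
finger_gap: 0.0401
grip_force: 0.0
```

Emit:
move_arm:
  moves: [0, 0.035, 0, 0.12, 0.04, 0, 0.07, 0, 0.24, 0.04, 0, 0.105, 0, 0.36, 0.04, 0, 0.14, 0, 0.48, 0.04, 0, 0.175, 0, 0.6, 0.04, 0, 0.21, 0, 0.72, 0.04, 0, 0.24, 0, 0.84, 0.04, 0, 0.26, 0, 0.96, 0.04, 0, 0.26, 0, 1.08, 0.04, 0, 0.26, 0, 1.13, 0.04, 0, 0.26, 0, 1.13, 0.04]

```text
clock: 2.22
tcp_pos: [0.4274, 0.164, 0.2393]
orientation: [-0.0, 0.057, 0.998, 0.0]
wrist_force: [0.0, -0.0, 0.5]
finger_gap: 0.0399
grip_force: 0.0
```

Run:
```python
from h import *
s=env.get_state();print(s['tcp_pos'],s['joint_pos'],s['orientation'],s['wrist_force'],s['finger_gap'])
c=cam('wrist');cv2.imwrite('pics/w1.png',c['bgr'])
R=cv2.Rodrigues(c['rvec'])[0]; print(-R.T@c['tvec'].reshape(3),R[2])
```

```text
[0.42738272 0.16403676 0.23927305] [ 1.90801869e-01  8.66831850e-02 -2.37608670e-01  1.24656214e+00
  2.86098007e-05  3.04943769e-01] [-3.14645345e-05  5.70399748e-02  9.98371895e-01  6.79293338e-06] [ 0.02839763 -0.04708087  0.49555763] 0.03992766277413028
[0.36280872 0.17137447 0.37501399] [ 0.25973898 -0.02948777 -0.96522854]
```

View pics/w1.png

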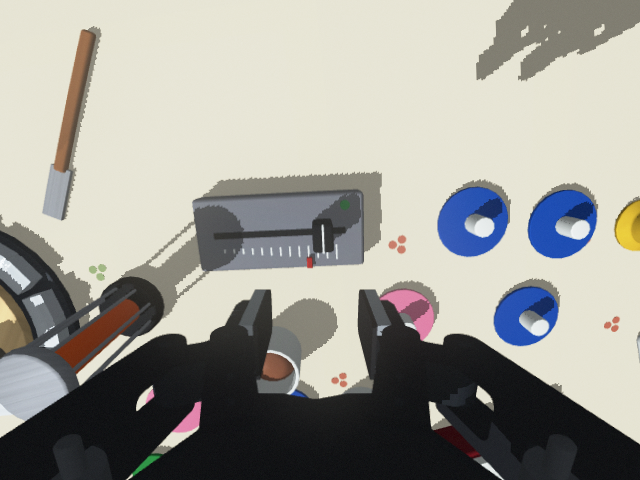

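The wrist view shows the black grip top near (323,224), the red mark at (310,261), the track from (215,237) to (345,230), and the green light at (345,204). Three blue lids are to the right.

Run:
```python
from h import *
np.set_printoptions(precision=4,suppress=True)
c=cam('wrist')
for l,uv,z in(('grip',(323,223),.067),('mark',(310,257),.036),('mk2',(310.5,262),.036),('tL',(215,237),.031),('tR',(345,230),.031),('green',(345,204),.033)): print(l,ray(c,uv,z)[0])
p=cv2.resize(c['bgr'][170:290,180:390],(788,450),interpolation=cv2.INTER_CUBIC);cv2.imwrite('pics/w1c.png',p)
```

```text
grip [0.4206 0.1725 0.067 ]
mark [0.4613 0.1548 0.036 ]
mk2 [0.4669 0.1547 0.036 ]
tL [0.429  0.0565 0.031 ]
tR [0.4375 0.1949 0.031 ]
green [0.4099 0.1973 0.033 ]
```

View pics/w1c.png

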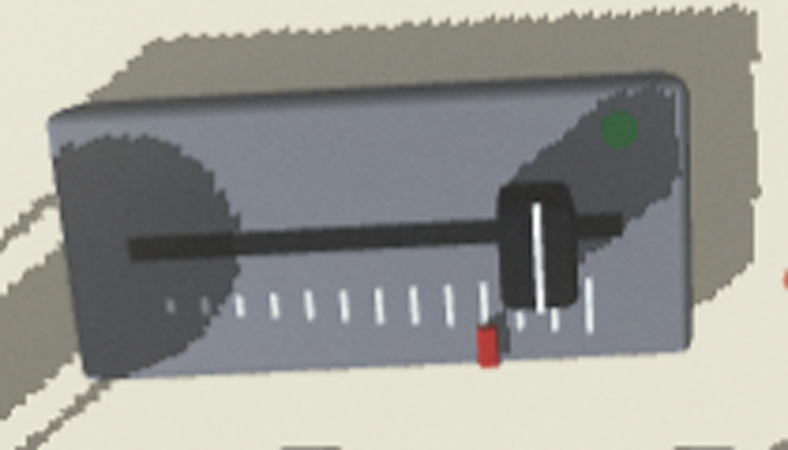

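Emit:
move_arm:
  moves: [0.007, 0.008, -0.04, 0.05, 0.04, 0.007, 0.008, -0.08, 0.05, 0.04, 0.007, 0.008, -0.12, 0.05, 0.04, 0.007, 0.008, -0.16, 0.05, 0.04, 0.007, 0.008, -0.187, 0.05, 0.04, 0.007, 0.008, -0.187, 0.05, 0.04, 0.007, 0.008, -0.187, 0.05, 0.018, 0.007, 0.008, -0.187, 0.05, 0.018, 0.007, 0.008, -0.187, 0.05, 0.018, 0.007, 0.008, -0.187, 0.05, 0.018]
  newtons: 25

```text
clock: 3.15
tcp_pos: [0.4354, 0.1713, 0.0536]
orientation: [0.001, 0.034, 0.999, 0.0]
wrist_force: [0.2, -1.7, -4.5]
finger_gap: 0.0197
grip_force: 27.7
```

Emit:
move_arm:
  moves: [-0.0012, -0.02, 0, 0, 0.018, -0.0024, -0.04, 0, 0, 0.018, -0.0036, -0.06, 0, 0, 0.018, -0.0048, -0.08, 0, 0, 0.018, -0.006, -0.095, 0, 0, 0.018, -0.0063, -0.103, 0, 0, 0.018, -0.0065, -0.106, 0, 0, 0.018, -0.0067, -0.109, 0, 0, 0.018, -0.0067, -0.109, 0, 0, 0.018]

```text
clock: 3.9
tcp_pos: [0.4284, 0.0652, 0.0535]
orientation: [0.001, 0.033, 0.999, 0.004]
wrist_force: [-2.5, 11.8, 2.6]
finger_gap: 0.0196
grip_force: 13.6
```

Emit:
move_arm:
  moves: [0, 0, 0, 0, 0.018, 0, 0, 0, 0, 0.018, 0, 0, 0, 0, 0.04, 0, 0, 0, 0, 0.04, 0, 0, 0.03, 0, 0.04, 0, 0, 0.07, 0, 0.04, 0.01, 0, 0.11, 0, 0.04, 0.03, 0, 0.15, 0, 0.04, 0.06, 0, 0.17, 0, 0.04, 0.09, 0, 0.17, 0, 0.04, 0.11, 0, 0.17, 0, 0.04]

```text
clock: 4.82
tcp_pos: [0.5426, 0.0622, 0.2257]
orientation: [0.004, 0.034, 0.999, -0.0]
wrist_force: [0.6, -0.5, -0.4]
finger_gap: 0.04
grip_force: 0.0
```

Run:
```python
from h import *
np.set_printoptions(precision=4,suppress=True)
print(env.get_state()['tcp_pos'])
c=cam('wrist');cv2.imwrite('pics/w2.png',c['bgr'])
t=cam('top')
for n,c in(('w',c),('t',t)):
  for l in lids(c): print(n,*l)
```

```text
[0.5426 0.0622 0.2257]
w [0.6783 0.0846 0.011 ] (341.2091979980469, 333.001220703125) (47.63772201538086, 58.00461196899414)
w [0.5742 0.399  0.011 ] (616.9981689453125, 230.48281860351562) (51.17538070678711, 72.10404205322266)
w [0.448  0.3388 0.011 ] (580.6475830078125, 112.64090728759766) (70.95768737792969, 85.20923614501953)
t [0.4483 0.3381 0.011 ] (194.68154907226562, 299.4971008300781) (27.01280975341797, 27.89581871032715)
t [0.4623 0.4426 0.011 ] (156.6939239501953, 293.458984375) (26.892724990844727, 28.056901931762695)
t [0.5736 0.4059 0.011 ] (172.2729034423828, 253.34619140625) (26.48417091369629, 27.668195724487305)
t [0.689  0.0926 0.011 ] (286.691650390625, 215.29513549804688) (17.598190307617188, 28.394123077392578)
```

View pics/w2.png

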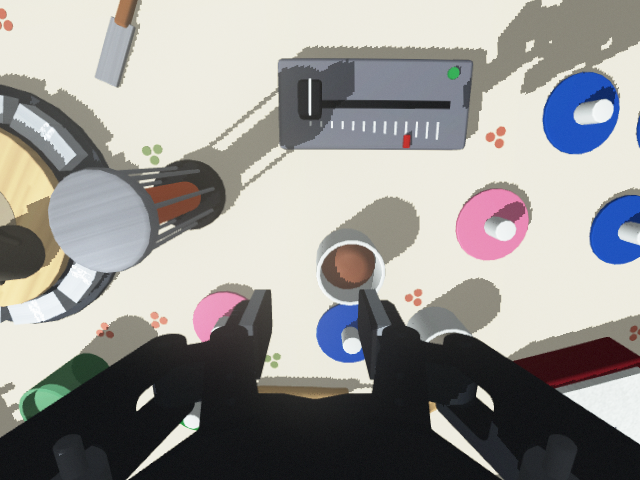

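The dimmer grip is at its off end at (310,98). The tub with brown clay has its rim centred at about (352,271), and the nearest blue lid's grip is at (350,341).

```bash
cat >> h.py <<'E'
def edge_ell(c,uv0,z,Rm,show=None):
    """fit circle of radius Rm at height z near uv0: collect edge pixels projected on plane near that radius"""
    g=cv2.GaussianBlur(cv2.cvtColor(c['bgr'],cv2.COLOR_BGR2GRAY),(3,3),0); ed=cv2.Canny(g,40,120)
    p0=ray(c,uv0,z)[0][:2]; v,u=np.nonzero(ed); P=ray(c,np.c_[u,v],z)[:,:2]
    from scipy.optimize import least_squares
    P=P[np.linalg.norm(P-p0,axis=1)<Rm+.015]
    best=None
    for dx in np.arange(-.01,.0101,.002):
        for dy in np.arange(-.01,.0101,.002):
            f=lambda q:np.linalg.norm(P-q,axis=1)-Rm
            r=least_squares(f,p0+[dx,dy],loss='cauchy',f_scale=.001)
            n=(abs(f(r.x))<.0015).sum()
            if best is None or n>best[0]: best=(n,r.x)
    return best
E
python3 - <<'E'
from h import *
np.set_printoptions(precision=4,suppress=True)
c=cam('wrist');t=cam('top')
print('tubB w',ray(c,(352,271),.055)[0])
for R in(.034,.030): print(R,edge_ell(c,(352,271),.055,R),edge_ell(t,(285.7,251.4),.055,R),'A',edge_ell(t,(249.5,213.9),.055,R))
print('lid w',edge_ell(c,(343,333),.011,.04),'t',edge_ell(t,(287,219.5),.011,.04)); print(ray(c,(350,338),.037)[0])
E
```

```text
tubB w [0.5835 0.0954 0.055 ]
0.034 (np.int64(148), array([0.5885, 0.0944])) (np.int64(8), array([0.5876, 0.1018])) A (np.int64(33), array([0.6825, 0.1899]))
0.03 (np.int64(187), array([0.5879, 0.0939])) (np.int64(12), array([0.5869, 0.1016])) A (np.int64(37), array([0.687 , 0.1933]))
lid w (np.int64(141), array([0.6785, 0.0943])) t (np.int64(46), array([0.6775, 0.0938]))
[0.6668 0.0923 0.037 ]
```

Emit:
move_arm:
  moves: [0.035, 0.008, 0, 0.02, 0.04, 0.07, 0.016, -0.01, 0.02, 0.04, 0.105, 0.024, -0.02, 0.02, 0.04, 0.1355, 0.032, -0.04, 0.02, 0.04, 0.1355, 0.032, -0.08, 0.02, 0.04, 0.1355, 0.032, -0.12, 0.02, 0.04, 0.1355, 0.032, -0.16, 0.02, 0.04, 0.1355, 0.032, -0.19, 0.02, 0.04, 0.1355, 0.032, -0.202, 0.02, 0.04, 0.1355, 0.032, -0.202, 0.02, 0.04]

```text
clock: 5.85
tcp_pos: [0.6705, 0.0945, 0.0197]
orientation: [-0.002, 0.023, 1.0, -0.0]
wrist_force: [0.5, -0.5, -0.1]
finger_gap: 0.0401
grip_force: 0.0
```

Emit:
move_arm:
  moves: [0, 0, 0, 0, 0.018, 0, 0, 0, 0, 0.018, 0, 0, 0, 0, 0.018, 0, 0, 0, 0, 0.018, 0, 0, 0, 0, 0.018]
  newtons: 40

```text
clock: 6.27
tcp_pos: [0.6738, 0.0944, 0.0217]
orientation: [0.001, 0.023, 1.0, 0.0]
wrist_force: [-2.9, 0.2, 5.6]
finger_gap: 0.0207
grip_force: 39.5
```

Emit:
move_arm:
  moves: [0, 0, 0.02, 0, 0.018, 0, 0, 0.05, 0, 0.018, 0, 0, 0.075, 0, 0.018, -0.02, 0, 0.078, 0, 0.018, -0.05, 0, 0.078, 0, 0.018, -0.08, 0, 0.078, 0, 0.018, -0.0905, 0, 0.075, 0, 0.018, -0.0905, 0, 0.075, 0, 0.018, -0.0905, 0, 0.075, 0, 0.018]

```text
clock: 7.02
tcp_pos: [0.5829, 0.0944, 0.0957]
orientation: [0.0, 0.023, 1.0, 0.0]
wrist_force: [1.2, -0.3, 0.2]
finger_gap: 0.021
grip_force: 39.2
```

Run:
```python
from h import *
np.set_printoptions(precision=4,suppress=True)
s=env.get_state();print(s['tcp_pos'],s['finger_gap'])
z0=s['tcp_pos'][2]-.0217
c=cam('wrist');s=cam('scene');cv2.imwrite('pics/w3.png',np.hstack([cv2.resize(c['bgr'][180:420,200:500],(450,360)),cv2.resize(s['bgr'][210:310,280:380],(350,360),interpolation=cv2.INTER_CUBIC)]))
for l in lids(c,z0+.011): print(*l)
```

```text
[0.5829 0.0944 0.0957] 0.02096264924264873
[0.619  0.0928 0.085 ] (314.6119384765625, 366.46661376953125) (35.20826721191406, 59.58702087402344)
[0.5772 0.0947 0.085 ] (314.6044921875, 289.7357177734375) (118.59850311279297, 155.952880859375)
```

View pics/w3.png

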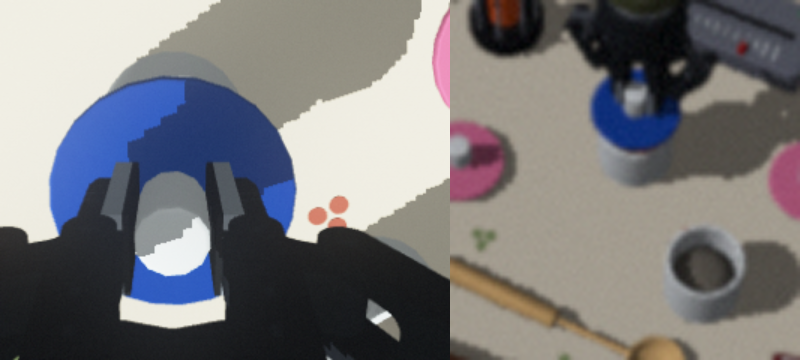

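The lid is held level above the brown-clay tub, with the tub wall just visible behind it.

Run:
```python
from h import *
np.set_printoptions(precision=4,suppress=True)
c=cam('wrist')
print(edge_ell(c,(315,290),.085,.04))
print(edge_ell(c,(315,290),.080,.04))
```

```text
(np.int64(484), array([0.59  , 0.0941]))
(np.int64(432), array([0.5908, 0.094 ]))
```

Emit:
move_arm:
  moves: [0, 0, -0.012, 0, 0.018, 0, 0, -0.02, 0, 0.018, 0, 0, -0.024, 0, 0.018, 0, 0, -0.026, 0, 0.018, 0, 0, -0.026, 0, 0.018]

```text
clock: 7.58
tcp_pos: [0.5832, 0.0943, 0.0707]
orientation: [0.0, 0.023, 1.0, -0.0]
wrist_force: [-4.6, -0.2, 10.8]
finger_gap: 0.0206
grip_force: 40.3
```

Emit:
move_arm:
  moves: [0, 0, 0, 0, 0.04, 0, 0, 0, 0, 0.04, 0, 0, 0, 0, 0.04, 0, 0, 0.03, 0, 0.04, 0, 0, 0.07, 0, 0.04, 0, 0.02, 0.105, 0, 0.04, 0, 0.05, 0.13, 0, 0.04, 0, 0.08, 0.14, 0, 0.04, 0, 0.095, 0.14, 0, 0.04, 0, 0.095, 0.14, 0, 0.04]

```text
clock: 8.42
tcp_pos: [0.5831, 0.1924, 0.2095]
orientation: [0.001, 0.021, 1.0, 0.001]
wrist_force: [-1.0, -0.6, -0.4]
finger_gap: 0.04
grip_force: 0.0
```

Run:
```python
from h import *
np.set_printoptions(precision=4,suppress=True)
print(env.get_state()['tcp_pos'])
c=cam('wrist');cv2.imwrite('pics/w4.png',c['bgr'])
for l in lids(c): print(*l)
pA=proj(c,[.687,.194,.055])[0];pB=proj(c,[.588,.094,.06])[0];print(pA,pB)
for R in(.034,.03):print('A',edge_ell(c,pA,.055,R))
print('lidB',edge_ell(c,pB,.060,.04))
p=proj(c,[.574,.406,.011])[0];print('lid3',p,edge_ell(c,p,.011,.04))
```

```text
[0.5831 0.1924 0.2095]
[0.5999 0.0771 0.011 ] (204.88046264648438, 246.08477783203125) (82.16787719726562, 89.02279663085938)
[0.5733 0.4075 0.011 ] (523.2584228515625, 207.9771728515625) (70.02625274658203, 81.01302337646484)
[0.4624 0.4436 0.011 ] (571.72119140625, 91.42568969726562) (76.23612213134766, 90.25383758544922)
[0.4482 0.3394 0.011 ] (466.0857238769531, 77.16644287109375) (81.45282745361328, 92.08814239501953)
[320.5777 338.4035] [204.4849 246.1918]
A (np.int64(179), array([0.6902, 0.1944]))
A (np.int64(204), array([0.6897, 0.1948]))
lidB (np.int64(321), array([0.5891, 0.0945]))
lid3 [521.7874 208.6942] (np.int64(266), array([0.574 , 0.4076]))
```

View pics/w4.png

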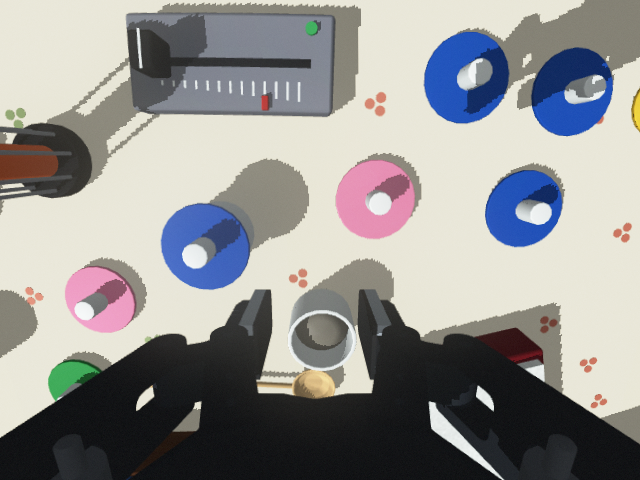

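The lid on tub B is seated, centred at (205,246). Tub A's rim is at (321,338) and the next blue lid is at (523,208).

Emit:
move_arm:
  moves: [-0.001, 0.036, 0, 0, 0.04, -0.003, 0.072, 0, 0, 0.04, -0.004, 0.108, 0, 0, 0.04, -0.006, 0.144, 0, 0, 0.04, -0.008, 0.18, 0, 0, 0.04, -0.009, 0.215, -0.01, 0, 0.04, -0.009, 0.215, -0.05, 0, 0.04, -0.009, 0.215, -0.09, 0, 0.04, -0.009, 0.215, -0.13, 0, 0.04, -0.009, 0.215, -0.165, 0, 0.04, -0.009, 0.215, -0.187, 0, 0.04, -0.009, 0.215, -0.187, 0, 0.04]

```text
clock: 9.47
tcp_pos: [0.5725, 0.4017, 0.0193]
orientation: [-0.002, 0.024, 1.0, -0.002]
wrist_force: [0.7, 0.3, 1.7]
finger_gap: 0.0399
grip_force: 0.0
```

Emit:
move_arm:
  moves: [0, 0, 0, 0, 0.018, 0, 0, 0, 0, 0.018, 0, 0, 0, 0, 0.018, 0, 0, 0, 0, 0.018, 0, 0, 0, 0, 0.018]

```text
clock: 9.88
tcp_pos: [0.5737, 0.4039, 0.0217]
orientation: [-0.0, 0.024, 1.0, -0.0]
wrist_force: [0.6, 0.7, -0.6]
finger_gap: 0.0204
grip_force: 39.1
```

Emit:
move_arm:
  moves: [0, 0, 0.03, 0, 0.018, 0, 0, 0.065, 0, 0.018, 0.01, -0.02, 0.08, 0, 0.018, 0.027, -0.05, 0.08, 0, 0.018, 0.044, -0.08, 0.08, 0, 0.018, 0.061, -0.11, 0.08, 0, 0.018, 0.078, -0.14, 0.08, 0, 0.018, 0.095, -0.17, 0.08, 0, 0.018, 0.11, -0.197, 0.08, 0, 0.018, 0.116, -0.2095, 0.075, 0, 0.018, 0.116, -0.2095, 0.075, 0, 0.018, 0.116, -0.2095, 0.075, 0, 0.018]

```text
clock: 10.88
tcp_pos: [0.6895, 0.1942, 0.0964]
orientation: [-0.001, 0.024, 1.0, 0.0]
wrist_force: [0.4, 0.2, -0.5]
finger_gap: 0.0206
grip_force: 39.2
```

Run:
```python
from h import *
np.set_printoptions(precision=4,suppress=True)
s=env.get_state();print(s['tcp_pos'],s['finger_gap'])
c=cam('wrist');z=s['tcp_pos'][2]-.0107
p=proj(c,[*s['tcp_pos'][:2],z])[0];print(edge_ell(c,p,z,.04))
```

```text
[0.6895 0.1942 0.0964] 0.020562940604894782
(np.int64(489), array([0.692, 0.194]))
```

Emit:
move_arm:
  moves: [-0.001, 0, -0.012, 0, 0.018, -0.001, 0, -0.02, 0, 0.018, -0.001, 0, -0.024, 0, 0.018, -0.001, 0, -0.026, 0, 0.018, -0.001, 0, -0.026, 0, 0.018, -0.001, 0, -0.026, 0, 0.04, -0.001, 0, -0.026, 0, 0.04, -0.001, 0, -0.026, 0, 0.04, -0.001, 0, 0.01, 0, 0.04, -0.02, 0, 0.05, 0, 0.04, -0.055, 0, 0.08, 0, 0.04, -0.08, 0, 0.12, 0, 0.04]

```text
clock: 11.93
tcp_pos: [0.6151, 0.1946, 0.208]
orientation: [-0.001, 0.024, 1.0, 0.0]
wrist_force: [0.8, 0.1, -0.1]
finger_gap: 0.0402
grip_force: 0.0
```

Run:
```python
from h import *
np.set_printoptions(precision=4,suppress=True)
print(env.get_state()['tcp_pos'])
c=cam('wrist');cv2.imwrite('pics/w5.png',c['bgr'])
for q,z,R in(([.690,.1946],.06,.04),([.588,.094],.06,.04)):
    p=proj(c,[*q,z])[0];print(p,edge_ell(c,p,z,R))
```

```text
[0.6151 0.1946 0.208 ]
[318.3329 314.9255] (np.int64(269), array([0.6901, 0.1955]))
[196.9057 211.7172] (np.int64(338), array([0.5891, 0.0944]))
```

View pics/w5.png

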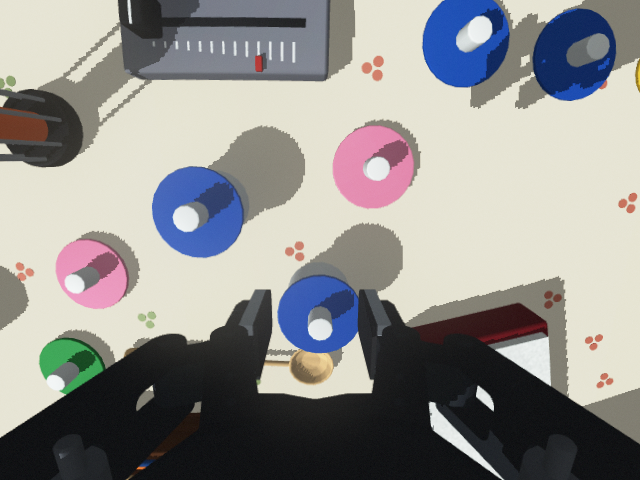

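Both tubs are lidded, with lids at (197,212) and (318,315). Next is the wheel.

Emit:
move_arm:
  moves: [-0.013, -0.035, 0.005, -0.12, 0.05, -0.026, -0.07, 0.02, -0.24, 0.05, -0.039, -0.105, 0.035, -0.36, 0.05, -0.052, -0.14, 0.035, -0.48, 0.05, -0.065, -0.175, 0.035, -0.6, 0.05, -0.078, -0.21, 0.035, -0.72, 0.05, -0.091, -0.245, 0.035, -0.84, 0.05, -0.104, -0.28, 0.035, -0.96, 0.05, -0.117, -0.315, 0.035, -1.08, 0.05, -0.13, -0.35, 0.035, -1.2, 0.05, -0.143, -0.385, 0.035, -1.32, 0.05, -0.156, -0.42, 0.035, -1.44, 0.05]

```text
clock: 12.98
tcp_pos: [0.4599, -0.2269, 0.2432]
orientation: [0.001, 0.679, 0.734, 0.0]
wrist_force: [1.0, -0.0, 0.1]
finger_gap: 0.0499
grip_force: 0.0
```

Emit:
move_arm:
  moves: [-0.013, -0.035, 0, -0.12, 0.05, -0.025, -0.07, 0, -0.24, 0.05, -0.03, -0.08, 0, -0.25, 0.05, -0.03, -0.08, 0, -0.25, 0.05]

```text
clock: 13.32
tcp_pos: [0.4296, -0.3081, 0.2426]
orientation: [0.001, 0.765, 0.644, -0.0]
wrist_force: [0.6, 0.2, 0.2]
finger_gap: 0.0495
grip_force: 0.0
```

Run:
```python
from h import *
np.set_printoptions(precision=4,suppress=True)
s=env.get_state();print(s['tcp_pos'],s['orientation'],s['joint_pos'])
c=cam('wrist');cv2.imwrite('pics/w6.png',c['bgr'])
hsv=cv2.cvtColor(c['bgr'],cv2.COLOR_BGR2HSV)
red=cv2.inRange(hsv,(0,150,60),(8,255,255))|cv2.inRange(hsv,(174,150,60),(180,255,255))
for ce,st in blobs(red,100): print(ce,st,ray(c,ce,.082)[0])
t=cam('top');cv2.imwrite('pics/t6.png',t['bgr'])
for q in([.513,-.281,.043],[.437,-.374,.096]): print(proj(c,q))
```

```text
[ 0.4296 -0.3081  0.2426] [ 0.0007  0.7647  0.6444 -0.0001] [-0.7738  0.2211 -0.0688  1.2796 -0.0004  0.9674]
[334.537  299.4349] [321 287  28  26 568] [ 0.4391 -0.3746  0.082 ]
[[390.8913 186.4021]]
[[333.0461 305.3583]]
```

View pics/w6.png

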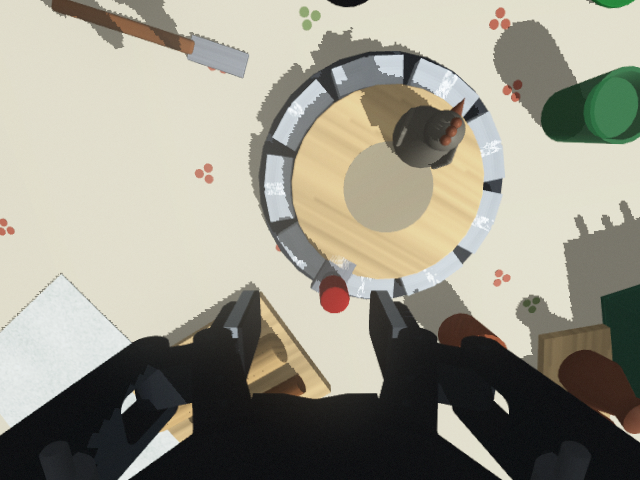

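The full wheel is in view. The ply is centred at about (388,182), the red knob top is at (335,295), and the bird is at (430,135) on the far side. The stickpot is at lower right, (470,330).

Run:
```python
from h import *
np.set_printoptions(precision=4,suppress=True)
c=cam('wrist')
p=proj(c,[.512,-.281,.043])[0]
a=edge_ell(c,p,.043,.097);b=edge_ell(c,p,.028,.125);d=edge_ell(c,p,.028,.099);print(a,b,d)
k=ray(c,(334.5,297),.09)[0][:2]; print('knob',k)
for w in(a[1],b[1],d[1]):
    v=k-w; l=np.array([.5025,-.067])-w; print(np.hypot(*v),np.degrees(np.arctan2(v[1],v[0])),np.hypot(*l),np.degrees(np.arctan2(l[1],l[0])))
# notches
for n in((329,82),(405,68),(472,112),(492,186),(461,254),(398,287),(285,237),(279,148)):
    q=ray(c,n,.024)[0][:2]-a[1]; print(n,np.hypot(*q),np.degrees(np.arctan2(q[1],q[0])))
```

```text
(np.int64(412), array([ 0.5106, -0.2818])) (np.int64(555), array([ 0.5091, -0.2812])) (np.int64(315), array([ 0.5118, -0.2826]))
knob [ 0.4407 -0.3653]
0.10892046154614954 -129.95502190244423 0.2149819047094403 92.16457110655729
0.10845020694041808 -129.15139995730993 0.21432339460554395 91.77672552269553
0.10906950459898607 -130.66867678567195 0.21579155686349838 92.45715448069453
(329, 82) 0.1207311984025157 110.17990876467238
(405, 68) 0.11908162609938265 73.54157812403673
(472, 112) 0.11576369977200239 33.13831709927183
(492, 186) 0.11535884618436482 -7.197014867345922
(461, 254) 0.11452873156204119 -47.61403332845161
(398, 287) 0.11206671891968742 -88.34241531891006
(285, 237) 0.11799908937377535 -163.67627231023377
(279, 148) 0.11817996938442071 149.57809152802483
```

Emit:
move_arm:
  moves: [0.015, -0.03, 0, 0, 0.05, 0.015, -0.06, -0.03, 0, 0.05, 0.015, -0.06, -0.07, 0, 0.05, 0.015, -0.06, -0.1, 0, 0.05, 0.015, -0.06, -0.1, 0, 0.05, 0.015, -0.06, -0.1, 0, 0.05]

```text
clock: 13.97
tcp_pos: [0.4454, -0.3626, 0.1412]
orientation: [-0.002, 0.762, 0.647, 0.0]
wrist_force: [-0.1, 0.4, 1.1]
finger_gap: 0.0501
grip_force: 0.0
```

Emit:
move_arm:
  moves: [0, 0, 0, 0, 0.05, 0, 0, 0, 0, 0.05, 0, 0, 0, 0, 0.05]

```text
clock: 14.22
tcp_pos: [0.4471, -0.3658, 0.145]
orientation: [0.002, 0.763, 0.646, 0.0]
wrist_force: [-0.4, -0.2, 0.2]
finger_gap: 0.0498
grip_force: 0.0
```

Run:
```python
from h import *
np.set_printoptions(precision=4,suppress=True)
s=env.get_state();print(s['tcp_pos'],s['orientation'])
c=cam('wrist')
hsv=cv2.cvtColor(c['bgr'],cv2.COLOR_BGR2HSV)
red=cv2.inRange(hsv,(0,150,60),(8,255,255))|cv2.inRange(hsv,(174,150,60),(180,255,255))
for ce,st in blobs(red,100): print(ce,st,ray(c,ce,.09)[0]);p=ce
print(edge_ell(c,p,.096,.014)); cv2.imwrite('pics/w7.png',c['bgr'])
```

```text
[ 0.4471 -0.3658  0.145 ] [0.0024 0.7629 0.6465 0.0001]
[299.8782 281.9865] [ 278  262   45   41 1412] [ 0.4386 -0.3706  0.09  ]
[519.6527 343.8024] [505 336  33  18 167] [ 0.5741 -0.4379  0.09  ]
(np.int64(78), array([ 0.5725, -0.4412]))
```

View pics/w7.png

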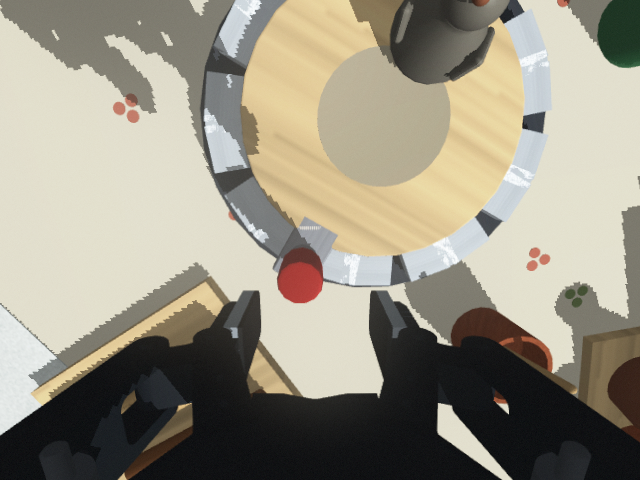

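The knob's top is at (300,282), about 7 mm off the finger centre line.

Emit:
move_arm:
  moves: [-0.0065, -0.0045, -0.015, 0, 0.05, -0.0065, -0.0045, -0.045, 0, 0.05, -0.0065, -0.0045, -0.065, 0, 0.05, -0.0065, -0.0045, -0.072, 0, 0.05, -0.0065, -0.0045, -0.072, 0, 0.05, -0.0065, -0.0045, -0.072, 0, 0.05, -0.0065, -0.0045, -0.072, 0, 0.022, -0.0065, -0.0045, -0.072, 0, 0.022, -0.0065, -0.0045, -0.072, 0, 0.022, -0.0065, -0.0045, -0.072, 0, 0.022]
  newtons: 60

```text
clock: 15.1
tcp_pos: [0.4397, -0.3706, 0.0723]
orientation: [0.002, 0.763, 0.646, -0.0]
wrist_force: [-1.7, 0.1, 6.7]
finger_gap: 0.0268
grip_force: 58.7
```

Emit:
move_arm:
  moves: [0, 0, 0.006, 0, 0.022, 0, 0, 0.012, 0, 0.022, 0, 0, 0.0155, 0, 0.022, 0, 0, 0.0155, 0, 0.022, 0, 0, 0.0155, 0, 0.022]

```text
clock: 15.52
tcp_pos: [0.4391, -0.37, 0.0856]
orientation: [0.0, 0.763, 0.646, -0.0]
wrist_force: [-0.0, -4.6, -9.1]
finger_gap: 0.0266
grip_force: 59.5
```

Emit:
move_arm:
  moves: [0.0079, -0.0057, 0.0015, 0.087, 0.022, 0.0163, -0.0107, 0.0015, 0.175, 0.022, 0.025, -0.015, 0.0015, 0.262, 0.022, 0.0342, -0.0185, 0.0015, 0.349, 0.022, 0.0436, -0.0212, 0.0015, 0.436, 0.022, 0.0531, -0.0231, 0.0015, 0.524, 0.022, 0.0629, -0.0241, 0.0015, 0.611, 0.022, 0.0726, -0.0243, 0.0015, 0.698, 0.022, 0.0726, -0.0243, 0.0015, 0.698, 0.022, 0.0726, -0.0243, 0.0015, 0.698, 0.022]

```text
clock: 16.35
tcp_pos: [0.5123, -0.3939, 0.0863]
orientation: [-0.0, 0.497, 0.868, 0.0]
wrist_force: [2.2, -4.9, -9.4]
finger_gap: 0.0262
grip_force: 60.0
```

Emit:
move_arm:
  moves: [0.0008, 0, 0, 0, 0.022, 0.0008, 0, -0.004, 0, 0.022, 0.0008, 0, -0.008, 0, 0.022, 0.0008, 0, -0.012, 0, 0.022, 0.0008, 0, -0.016, 0, 0.022, 0.0008, 0, -0.016, 0, 0.022, 0.0008, 0, -0.016, 0, 0.022]

```text
clock: 16.93
tcp_pos: [0.5129, -0.394, 0.0724]
orientation: [0.001, 0.496, 0.868, 0.0]
wrist_force: [0.9, -1.8, 1.2]
finger_gap: 0.0264
grip_force: 61.0
```

Emit:
move_arm:
  moves: [0, 0, 0, 0, 0.05, 0, 0, 0, 0, 0.05, 0, 0, 0, 0, 0.05, 0, 0, 0.03, 0, 0.05, 0, 0, 0.07, 0, 0.05, 0, 0.03, 0.1, 0, 0.05, 0, 0.06, 0.13, 0, 0.05, 0, 0.06, 0.15, 0, 0.05, 0, 0.06, 0.15, 0, 0.05, 0, 0.06, 0.15, 0, 0.05]

```text
clock: 17.77
tcp_pos: [0.5134, -0.3339, 0.2232]
orientation: [0.002, 0.496, 0.868, -0.0]
wrist_force: [0.5, 0.4, -1.1]
finger_gap: 0.0501
grip_force: 0.0
```

Run:
```python
from h import *
np.set_printoptions(precision=4,suppress=True)
s=env.get_state();print(s['tcp_pos'],s['orientation'])
c=cam('wrist');cv2.imwrite('pics/w8.png',c['bgr'])
hsv=cv2.cvtColor(c['bgr'],cv2.COLOR_BGR2HSV)
red=cv2.inRange(hsv,(0,150,60),(8,255,255))|cv2.inRange(hsv,(174,150,60),(180,255,255))
for ce,st in blobs(red,100): print(ce,st,ray(c,ce,.09)[0])
for z in(.096,.106):print(proj(c,[.514,-.394,z]))
```

```text
[ 0.5134 -0.3339  0.2232] [ 0.0018  0.4959  0.8684 -0.0003]
[278.392  300.6279] [264 287  30  28 653] [ 0.5145 -0.3961  0.09  ]
[[278.3153 301.2962]]
[[277.0726 306.2769]]
```

View pics/w8.png

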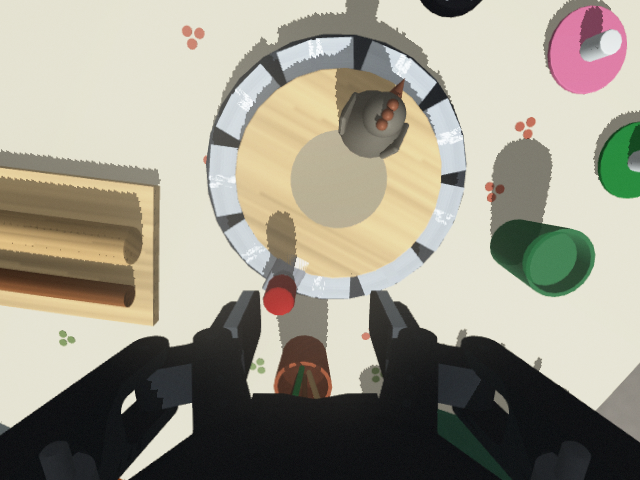

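The knob sits in its notch at (279,297), in line with the bird and lamp. Back to the dimmer.

Emit:
move_arm:
  moves: [-0.008, 0.035, 0.02, 0.1, 0.05, -0.016, 0.07, 0.03, 0.2, 0.05, -0.024, 0.105, 0.03, 0.3, 0.04, -0.032, 0.14, 0.03, 0.4, 0.04, -0.04, 0.175, 0.03, 0.5, 0.04, -0.048, 0.21, 0.03, 0.6, 0.04, -0.056, 0.245, 0.03, 0.7, 0.04, -0.064, 0.28, 0.03, 0.8, 0.04, -0.072, 0.315, 0.03, 0.9, 0.04, -0.08, 0.35, 0.03, 0.975, 0.04, -0.085, 0.385, 0.02, 0.975, 0.04, -0.085, 0.399, 0, 0.975, 0.04]

```text
clock: 18.82
tcp_pos: [0.4268, 0.0679, 0.2213]
orientation: [0.0, 0.031, 1.0, 0.001]
wrist_force: [0.2, -0.6, -0.3]
finger_gap: 0.0401
grip_force: 0.0
```

Emit:
move_arm:
  moves: [0, 0, -0.02, 0, 0.04, 0, 0, -0.04, 0, 0.04, 0, 0, -0.04, 0, 0.04, 0, 0, -0.04, 0, 0.04]

```text
clock: 19.15
tcp_pos: [0.4259, 0.0649, 0.1794]
orientation: [-0.003, 0.032, 0.999, 0.0]
wrist_force: [-1.1, -1.1, -0.3]
finger_gap: 0.0397
grip_force: 0.0
```

Run:
```python
from h import *
np.set_printoptions(precision=4,suppress=True)
s=env.get_state();print(s['tcp_pos'],s['orientation'])
c=cam('wrist');cv2.imwrite('pics/w9.png',c['bgr'])
hsv=cv2.cvtColor(c['bgr'],cv2.COLOR_BGR2HSV)
red=cv2.inRange(hsv,(0,150,60),(8,255,255))|cv2.inRange(hsv,(174,150,60),(180,255,255))
for ce,st in blobs(red,60): print(ce,st,ray(c,ce,.034)[0])
print(proj(c,[.4285,.0652,.067]))
```

```text
[0.4259 0.0649 0.1794] [-0.0026  0.0321  0.9995  0.0001]
[415.8861 277.2278] [413 272   7  12  79] [0.4674 0.1537 0.034 ]
[169.0509 323.7083] [151 310  35  29 216] [ 0.4995 -0.0773  0.034 ]
[189.2422 327.3647] [174 313  27  32 351] [ 0.5043 -0.0586  0.034 ]
[[315.1972 251.0834]]
```

View pics/w9.png

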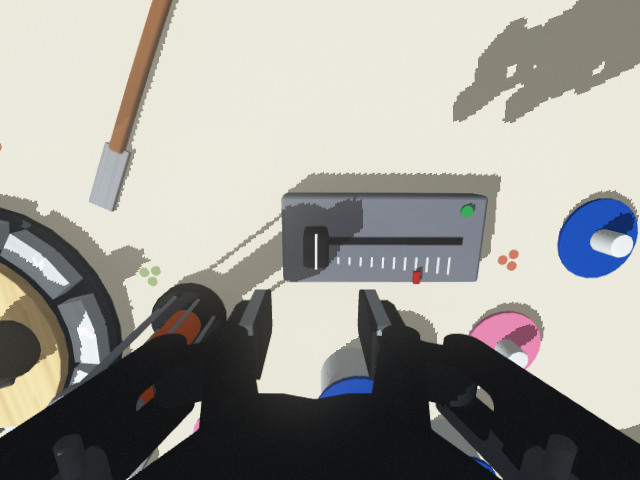

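The grip is at the off end (317,248), and the red mark is at (416,277), beside the 0.09 tick.

Emit:
move_arm:
  moves: [0.0025, 0, -0.04, 0, 0.04, 0.0025, 0, -0.08, 0, 0.04, 0.0025, 0, -0.11, 0, 0.04, 0.0025, 0, -0.127, 0, 0.04, 0.0025, 0, -0.127, 0, 0.04, 0.0025, 0, -0.127, 0, 0.018, 0.0025, 0, -0.127, 0, 0.018, 0.0025, 0, -0.127, 0, 0.018, 0.0025, 0, -0.127, 0, 0.018]
  newtons: 25

```text
clock: 19.95
tcp_pos: [0.4314, 0.0652, 0.0558]
orientation: [0.001, 0.032, 0.999, 0.0]
wrist_force: [-0.6, 1.8, 2.8]
finger_gap: 0.0193
grip_force: 27.1
```

Emit:
move_arm:
  moves: [0.0012, 0.02, 0, 0, 0.018, 0.0024, 0.04, 0, 0, 0.018, 0.0036, 0.06, 0, 0, 0.018, 0.0048, 0.08, 0, 0, 0.018, 0.0056, 0.0915, 0, 0, 0.018, 0.0056, 0.0915, 0, 0, 0.018, 0.0056, 0.0915, 0, 0, 0.018, 0.0056, 0.0915, 0, 0, 0.018]

```text
clock: 20.62
tcp_pos: [0.4375, 0.1568, 0.0558]
orientation: [0.002, 0.032, 0.999, 0.001]
wrist_force: [0.3, 0.5, 6.2]
finger_gap: 0.0192
grip_force: 27.7
```

Emit:
move_arm:
  moves: [0, 0, 0, 0, 0.04, 0, 0, 0, 0, 0.04, 0, 0, 0, 0, 0.04, 0, 0, 0.03, 0, 0.04, 0, 0, 0.07, 0, 0.04, 0, 0, 0.11, 0, 0.04, 0, 0, 0.14, 0, 0.04, 0, 0, 0.15, 0, 0.04, 0, 0, 0.15, 0, 0.04, 0, 0, 0.15, 0, 0.04]

```text
clock: 21.45
tcp_pos: [0.4355, 0.1563, 0.2038]
orientation: [-0.0, 0.032, 0.999, 0.0]
wrist_force: [0.1, 0.2, -1.0]
finger_gap: 0.04
grip_force: 0.0
```

Run:
```python
from h import *
np.set_printoptions(precision=4,suppress=True)
c=cam('wrist');cv2.imwrite('pics/w10.png',np.hstack([cv2.resize(c['bgr'][180:300,220:420],(500,300)),cv2.resize(cam('top')['bgr'][190:310,220:340],(300,300))]))
for q,z in(([.690,.1955],.06),([.588,.094],.06)):
    p=proj(c,[*q,z])[0];print(p,edge_ell(c,p,z,.04))
```

```text
[365.499  464.4547] (np.int64(0), array([0.68  , 0.1855]))
[261.808  390.7971] (np.int64(72), array([0.588 , 0.0942]))
```

View pics/w10.png

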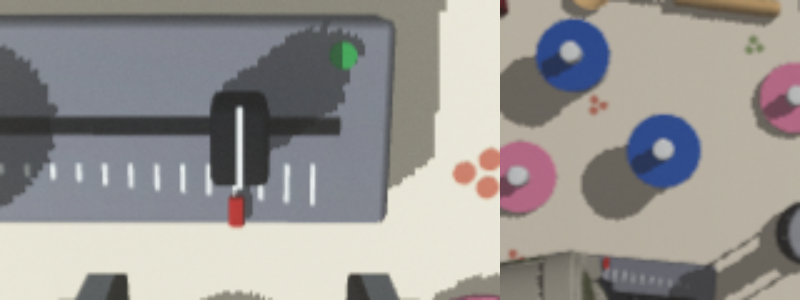

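The grip's white line at x=239 is level with the red mark at x=237. Both tubs still have their lids, and the arm is clear of everything.

```bash
python3 -c "
from workcell import env
print(env.hand_in())"
```

```text
the job is handed in; nothing more can be done
None
```

I handed the job in after about 21.5 s of arm time, with every step done in order: dimmer off, both tubs lidded, bird at the lamp with the plunger home, and grip level with the red mark; the hand-in returned no verdict.

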